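# Put a bearing away under the lift-and-slide hatch of a dust box

### The arm

A 7-joint arm with a two-finger parallel gripper is mounted at the origin on a cart in front of the work surface, level with it; the furniture and walls round the work are solid. World frame = base frame: x ahead of the robot, y to its left, z up, the work surface at z = 0. Lengths are in m, angles in rad, forces in N, time in s.
With the tool pointing down it reaches from about 0.35 to 0.775 m from the base axis. Payload 3.1 kg.
Tool frame: the origin (TCP) lies midway between the tips of the shut fingers; the grasp point (between the pads) lies 19 mm behind it; z points along the fingers, y is the line along which they close (so a half turn about z gives the same grasp; the last joint's range is limited). The gripper opens to 85 mm and grips with 20 to 120 N. Pads are 22 mm wide; open, the fingers measure 114 mm over their backs; the gripper's body (76 mm by 85 mm) begins 54 mm behind the grasp point. The pads swing forward as they close: fully open they stand 13 mm farther back than shut.
Start: joints at [1.152, 0.311, 0.014, 1.512, -0.004, 1.319, -0.027], TCP at [0.202, -0.511, 0.231] pointing down, gripper open.
Joint ranges: [-2.7, 2.7], [-0.3, 1.91], [-1.27, 1.3], [0.12, 2.57], [-1.44, 4.58], [0.2, 2.03], [-3.05, 3.05]. Speed limits (rad/s): [2.79, 2.79, 3.14, 3.14, 3.14, 3.14, 3.14].

### API

Orientations are given as a unit quaternion [w, x, y, z].
In Python, from bench import env gives the robot as it stands.
- The arm moves only by the tool jog_arm, never from a script. Its argument "targets" is one flat list of numbers, 7 for each row, row after row: the closure, from 0 (fully open) to 1 (shut), then the shift along the tool's x, y, z in m, then the turn, a rotation vector about the tool's x, y, z in rad. A call has 1 to 20 rows; each row shifts and turns the commanded pose from where the row before left it, along the tool's axes as they then stand; what a row does not reach is not made up. A row lasts 1/10 s, in which the tool goes at most 50 mm and 8.59 degrees, less where a joint would pass 70% of its speed; a pose out of reach is approached as far as the arm can. A call is refused whole if a number of a shift passes 0.05 or a number of a turn 0.15, either way. A call with a gripper value outside its range is refused whole. The fingers move at their own pace and stop on an object; "force" is the grip in N (left out, the last holds). Time passes only in rows, so rows that do not move let the fingers close. It gives the time, the measured TCP pose, the force, the opening and the grip force at its end, in the units of the state.
- env.read_state(): the state, without advancing time (a new reading comes with each control period).
- env.capture(name): name is "scene" or "top"; returns the picture (420x560x3 uint8, red, green, blue); there is no depth.
- env.get_calibration(name): a dict with "camera_matrix" (3x3 intrinsics, pixels), "cam_to_world" (4x4, takes a point from camera to world coordinates). Camera axes: x right, y up, looking along -z (the intrinsics and any distortion apply to the point x, -y, -z); pixel columns grow to the right and rows downward; lengths in m; the calibration is good to about 2 mm. A picture is of the moment at which its call begins. get_calibration takes no time and is no camera call.
- env.job_done(): hands the job in; it is judged then, once.
The state is a dict: "time": time; "joint_positions": joint angles; "joint_velocities": joint speeds; "joint_efforts": joint torques, N m; "eef_pos": TCP position; "orientation": TCP orientation; "ft_force": force on the tool from outside, world axes, zero at the start; "wrist_torque": the same for the moment, N m; "opening": finger opening in m; "grasp_force": force on a finger pad.
Only numpy, scipy, OpenCV 4.12 (cv2) and the standard library are available. Lean on these libraries where they do the work, as an engineer would, in place of code of your own. Each camera call takes 0.05 s, during which the arm holds its last target. There are 200 camera calls.

### The job

Put the larger of the two loose bearings away, lying flat in the well of the grey steel dust box, and shut the box again. Its recessed hatch opens by being lifted straight up out of its seat by the handle and then slid along its channels all the way over the deck; the spark plug left lying on that deck is in the way, so lay it on the bench beside the box first. Set the bearing down without dropping it, slide the hatch back until it sinks flush into its seat, and leave everything else on the bench where it lies.

Things in the scene. Friction and masses are not known exactly. Their poses are not given: they have to be found in the camera images.
- dust_box: grey steel box fixed to the bench, 190 (x) x 276 (y) x 80 mm high, with 4 mm high foot flanges out to x = +-110 mm. Origin: centre of its underside. Its +y is the way the hatch opens. Side walls: inner faces x = +-83 mm; inward lips along their whole length, inner edges x = +-73, underside z = 76, top z = 80 mm. End stops: inner faces y = +-126 mm, top z = 66 mm
- well (a point): centre of the floor of the well under the hatch, 14 mm above the bench, at y = -63 mm in the box's frame; axes as the box. The well is 140 (x) x 100 (y) mm. The ledge round it, on which the shut hatch rests, is 26 mm above this floor, in a seat 166 (x) x 126 (y) mm
- deck (a point): centre of the flat deck, 50 mm above the bench, at y = +63 mm in the box's frame, on which the open hatch parks; 166 (x) x 126 (y) mm. It lies 10 mm higher than the ledge of the seat, so the hatch must rise more than 10 mm before it can slide; the lips of the channels stop it at 28 mm
- hatch: loose steel plate 160 (x) x 120 (y) x 8 mm, about 0.5 kg, axes as the box. Origin: centre of its underside. Bow handle over its centre: square bar 12 x 12 mm, 80 mm long along x, bar centre 42 mm above the origin, 28 mm free below the bar, 60 mm between its posts. In the box's frame the origin is at y = -63, z = 40 mm when shut, y = +63, z = 50 mm when open on the deck. Play about 3 mm each way
- large_bearing: the larger ball bearing, steel ring 62 mm across, 18 mm high, lying flat on the bench, 0.19 kg. Origin: centre of its underside, z along its axis
- spark_plug: spark plug 86 mm long lying on the deck of the box, 50 g. Origin: under its middle, at the bottom of its bounding box. Its long axis lies 25 degrees (0.44 rad) counter-clockwise from its x axis; its steel hexagon, 21 mm wide and high, is centred 11 mm along x and 4.5 mm along y from the origin, 10 mm up, and is where to grip it
- small_bearing: the smaller ball bearing, 52 mm across, 15 mm high, lying flat on the bench; to be left alone. Origin: centre of its underside
- black_tape: roll of black tape, 61 mm across, 19 mm high, lying flat; to be left alone. Origin: centre of its underside
- bolt: steel bolt, 19 (x) x 59 (y) x 17 mm, lying; to be left alone. Origin: centre of its underside
- brake_pad: dark brake pad, 62 (x) x 121 (y) x 17 mm, lying flat; to be left alone. Origin: centre of its underside
Not all that is in view belongs to the job. What is shaped like the spark_plug but blue or green is not meant.

How it is judged:
By the outcome, as a careful person would: the job done as asked, in the order asked, and still so for the second after the job is handed in, with the robot touching nothing.
It also fails if it takes over 72 s, if anything falls off the work surface, if the arm or the gripper's body presses on something with over 40 N, if the wrist force passes 120 N, or if a joint passes its speed limit or range.

## Working session

There is one attempt and no reset: what is moved stays moved. The work goes in short steps, Python scripts to look and compute and a tool call to move; the robot and the scene stay as the last step left them, time stands still between calls to the robot, and variables do not carry over. Pictures are saved under pics/ and viewed, at most 10 in all, crops included, and the job is handed in when it is done.

Besides the shell and the picture viewer there is one more tool, called after ">>>" by a JSON object that holds its "fn" and its "kwargs", one argument or row to a line. jog_arm: Moves the arm, as the interface text tells. Its arguments: {"type":"object","properties":{"targets":{"type":"array","items":{"type":"number"}},"force":{"type":"number"}},"required":["targets"]}

```bash
mkdir -p pics; ls; python3 - <<'E'
from bench import env
import cv2,numpy as np
for n in("scene","top"):
    im=env.capture(n); cv2.imwrite(f"pics/{n}0.png",cv2.resize(im[:,:,::-1],(800,600),interpolation=cv2.INTER_CUBIC)); cv2.imwrite(f"raw_{n}.png",im[:,:,::-1])
    c=env.get_calibration(n);print(n,{k:np.round(v,4).tolist() if not isinstance(v,str) else v for k,v in c.items()})
s=env.read_state();print({k:np.round(v,4).tolist() for k,v in s.items()})
E
```

```text
pics
scene {'camera_matrix': [[504.4107, 0.0, 283.6592], [0.0, 504.4107, 199.9905], [0.0, 0.0, 1.0]], 'cam_to_world': [[0.8771, 0.231, -0.4211, -0.1644], [-0.4802, 0.4133, -0.7737, -1.2179], [-0.0047, 0.8808, 0.4735, 0.7937], [0.0, 0.0, 0.0, 1.0]]}
top {'camera_matrix': [[528.3188, 0.0, 274.5351], [0.0, 528.3188, 211.5416], [0.0, 0.0, 1.0]], 'cam_to_world': [[0.01, 0.9989, -0.0447, 0.4288], [-0.9996, 0.0112, 0.0263, 0.0099], [0.0267, 0.0445, 0.9987, 1.3787], [0.0, 0.0, 0.0, 1.0]]}
{'time': 0.1, 'joint_positions': [1.1523, 0.3117, 0.014, 1.5129, -0.0044, 1.3192, -0.0272], 'joint_velocities': [0.0006, -0.0018, 0.0004, -0.003, 0.0004, -0.0004, -0.0002], 'joint_efforts': [0.0008, -38.0855, 0.1468, -23.1242, 0.0123, 0.0081, -0.0], 'eef_pos': [0.2021, -0.5108, 0.2303], 'orientation': [-0.0011, 0.9823, 0.1873, -0.0002], 'ft_force': [-0.1179, -0.9812, 0.3114], 'wrist_torque': [-0.0235, 0.0222, 0.0348], 'grasp_force': 0.0, 'opening': 0.0854}
```

View pics/scene0.png

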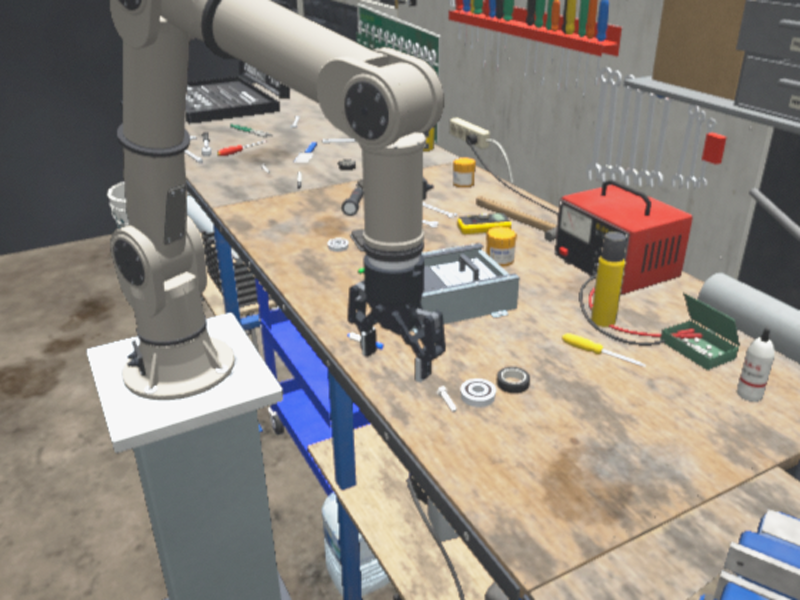

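View pics/top0.png

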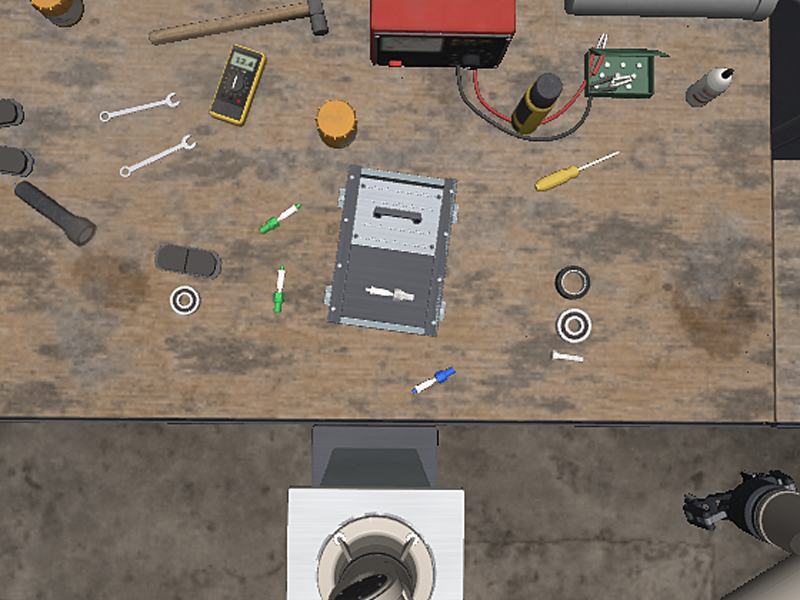

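The scene view is partly hidden by the arm. In the top view the shut hatch handle is at (398,214), the plug at (390,293), the large bearing at (574,325) and the small bearing at (185,300). The box opens towards the robot.

```bash
python3 - <<'E'
import cv2
im=cv2.imread("raw_top.png");cv2.imwrite("pics/c1.png",cv2.resize(im[108:258,220:420],(800,600),interpolation=cv2.INTER_CUBIC))
im=cv2.imread("raw_scene.png");cv2.imwrite("pics/c2.png",cv2.resize(im[160:295,240:420],(800,600),interpolation=cv2.INTER_CUBIC))
E
```

```text
(no output)
```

View pics/c1.png

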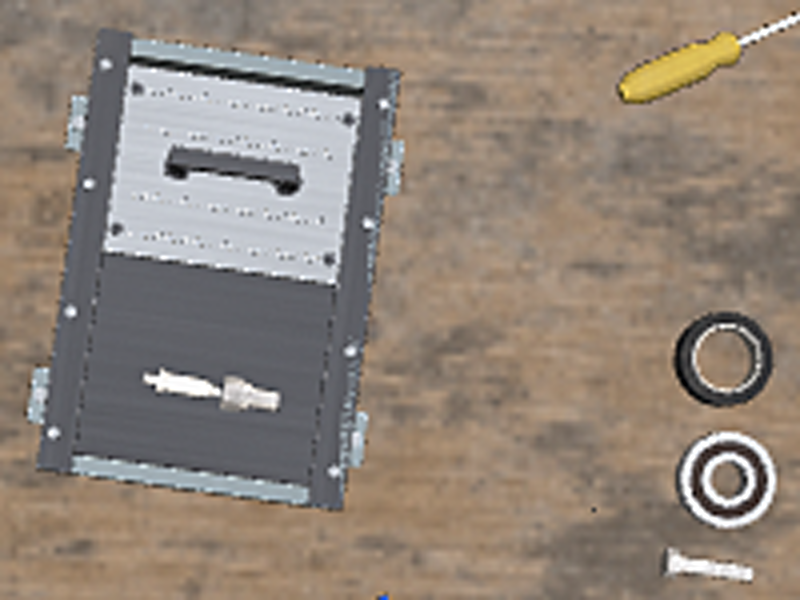

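View pics/c2.png

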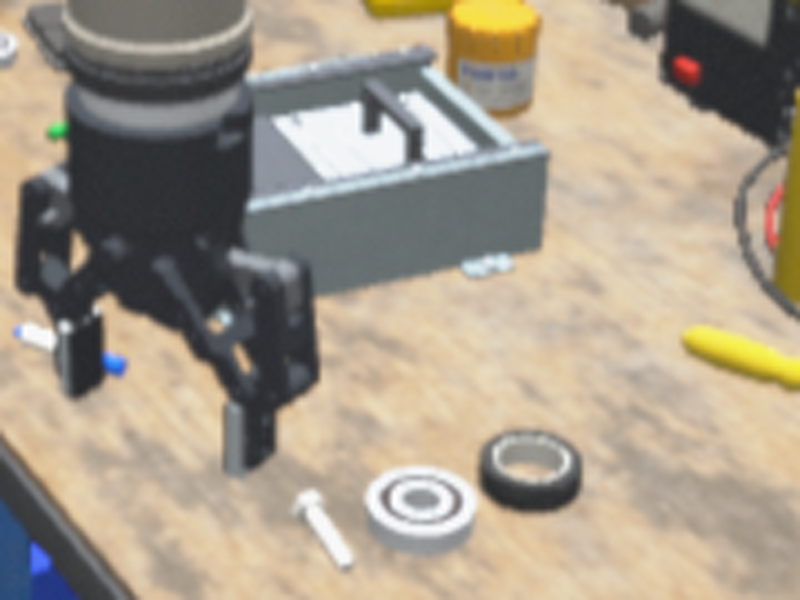

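The crops show, in c1 pixels: box top corners (98,28), (400,70), (342,510), (37,470), bar centre about (233,166), plug hexagon (238,392) and bearing (727,480). In c2: bearing top (420,500), box corners (548,150) and (430,50), bar top about (393,104).

```bash
cat > h.py <<'E'
import numpy as np
from bench import env
from scipy.spatial.transform import Rotation as R
C={n:env.get_calibration(n) for n in("scene","top")}
def ray(n,p):
    K=np.array(C[n]["camera_matrix"]);T=np.array(C[n]["cam_to_world"])
    d=np.linalg.solve(K,[p[0],p[1],1]);return T[:3,3],T[:3,:3]@(d*[1,-1,-1])
def at(n,p,z):
    o,d=ray(n,p);return o+d*(z-o[2])/d[2]
def tri(a,b):
    A=[];y=[]
    for n,p in(("top",a),("scene",b)):
        o,d=ray(n,p);d=d/np.linalg.norm(d);P=np.eye(3)-np.outer(d,d);A.append(P);y.append(P@o)
    return np.linalg.lstsq(np.vstack(A),np.hstack(y),rcond=None)[0]
def px(n,X):
    K=np.array(C[n]["camera_matrix"]);T=np.array(C[n]["cam_to_world"])
    c=T[:3,:3].T@(np.array(X)-T[:3,3]);q=K@(c*[1,-1,-1]);return q[:2]/q[2]
c1=lambda u,v:(220+(u+.5)/4-.5,108+(v+.5)/4-.5)
c2=lambda u,v:(240+(u+.5)*.225-.5,160+(v+.5)*.225-.5)
np.set_printoptions(precision=4,suppress=True)
E
python3 - <<'E'
from h import *
Q=[at("top",c1(*p),.08) for p in((98,28),(400,70),(342,510),(37,470))]
c=np.mean(Q,0);print(np.array(Q),"c",c)
S=[np.linalg.norm(Q[i]-Q[(i+1)%4]) for i in range(4)];print(S)
# box +y axis: from top edge to bottom edge
yv=(Q[3]+Q[2]-Q[0]-Q[1]);xv=(Q[0]+Q[3]-Q[1]-Q[2]);print("y yaw",np.arctan2(yv[1],yv[0]),"x",np.arctan2(xv[1],xv[0]))
print("bar",at("top",c1(233,166),.088),tri(c1(233,166),c2(393,104)))
print("corn",tri(c1(400,70),c2(548,150)),tri(c1(98,28),c2(430,50)))
print("bear",at("top",c1(727,480),.018),tri(c1(727,480),c2(420,500)))
print("plug hex",at("top",c1(238,392),.06),at("top",c1(145,378),.06),at("top",c1(280,400),.06))
E
```

```text
[[ 0.7266  0.0536  0.08  ]
 [ 0.7033 -0.1342  0.08  ]
 [ 0.4298 -0.1001  0.08  ]
 [ 0.4524  0.0875  0.08  ]] c [ 0.578  -0.0233  0.08  ]
[np.float64(0.1891648028047526), np.float64(0.2755765165147061), np.float64(0.18893116133731241), np.float64(0.276229510148851)]
y yaw 3.018042312335723 x 1.4489888228655345
bar [ 0.6404 -0.0307  0.088 ] [ 0.641  -0.0309  0.0863]
corn [ 0.7024 -0.1337  0.0808] [0.7289 0.0532 0.0742]
bear [ 0.4518 -0.3551  0.018 ] [ 0.4516 -0.3552  0.0173]
plug hex [ 0.5029 -0.0361  0.06  ] [0.511  0.0221 0.06  ] [ 0.4982 -0.0624  0.06  ]
```

```bash
cat >> h.py <<'E'
def rel(pos,psi):
    """tool-axis shift (now) and turn to reach pos with tool y at yaw psi, tool down; shift after the turn too"""
    s=env.read_state();q=s["orientation"];T=R.from_quat([q[1],q[2],q[3],q[0]])
    y=np.array([np.cos(psi),np.sin(psi),0]);z=np.array([0,0,-1.]);G=R.from_matrix(np.c_[np.cross(y,z),y,z])
    d=np.array(pos)-s["eef_pos"]
    print("t",s["time"],"shift now",T.inv().apply(d),"turn",(T.inv()*G).as_rotvec(),"shift after",G.inv().apply(d))
E
python3 - <<'E'
from h import *
rel([.503,-.036,.15],-.151)
E
```

```text
t 0.1 shift now [ 0.4545 -0.3306  0.081 ] turn [-0.002  -0.0011 -1.043 ] shift after [0.5147 0.226  0.0803]
```

>>> {"fn": "jog_arm", "kwargs": {
  "targets": [0.4,0.038,-0.0275,0.003,0,0,0,0.4,0.038,-0.0275,0.003,0,0,0,0.4,0.038,-0.0275,0.003,0,0,0,0.4,0.038,-0.0275,0.003,0,0,0,0.4,0.038,-0.0275,0.003,0,0,0,0.4,0.038,-0.0275,0.003,0,0,0,0.4,0.038,-0.0275,0.009,0,0,0,0.4,0.038,-0.0275,0.009,0,0,0,0.4,0.038,-0.0275,0.009,0,0,0,0.4,0.038,-0.0275,0.01,0,0,0,0.4,0.038,-0.0275,0.01,0,0,0,0.4,0.0365,-0.028,0.01,0,0,0,0.4,0,0,0,0,0,-0.13,0.4,0,0,0,0,0,-0.13,0.4,0,0,0,0,0,-0.13,0.4,0,0,0,0,0,-0.13,0.4,0,0,0,0,0,-0.13,0.4,0,0,0,0,0,-0.13,0.4,0,0,0,0,0,-0.13,0.4,0,0,0,0,0,-0.13],
  "force": 40
}}

```text
time: 2.1
eef_pos: [0.5029, -0.037, 0.1558]
orientation: [-0.0, 0.758, 0.653, -0.0]
ft_force: [-0.9, 0.1, -0.3]
opening: 0.0512
grasp_force: 0.0
```

```bash
python3 - <<'E'
from h import *
rel([.503,-.036,.053],-.151);print(env.read_state()["opening"])
import cv2
im=env.capture("scene"); cv2.imwrite("pics/s1.png",cv2.resize(im[140:275,240:420,::-1],(800,600),interpolation=cv2.INTER_CUBIC))
E
```

```text
t 2.1 shift now [0.001  0.0001 0.1028] turn [-0.0013  0.0002  0.0024] shift after [ 0.001  -0.      0.1028]
0.05116363914810008
```

View pics/s1.png

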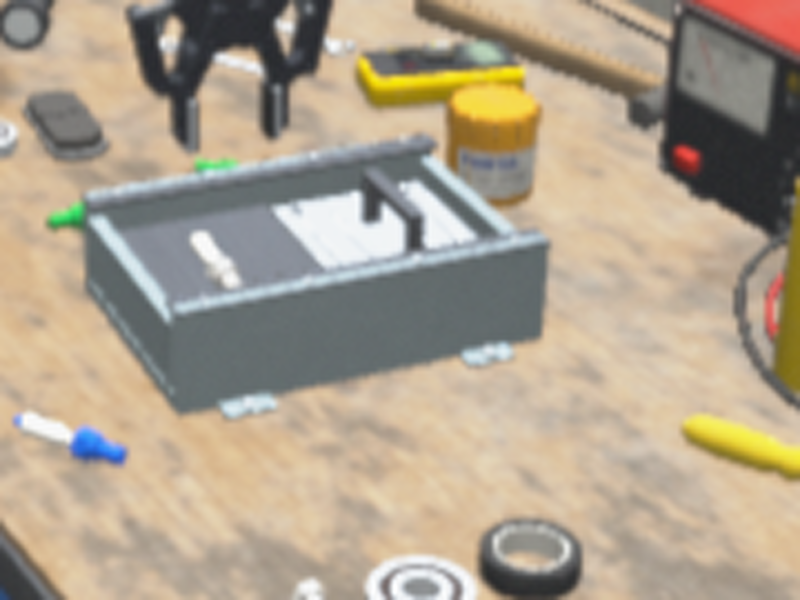

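The view is now clear: the plug runs from (200,238) to (235,285) with its hexagon at about (221,266), and nothing is in the way around it.

```bash
python3 - <<'E'
from h import *
f=lambda u,v:(240+(u+.5)*.225-.5,140+(v+.5)*.225-.5)
print(tri(c1(238,392),f(221,266)),tri(c1(145,378),f(200,236)),tri(c1(280,400),f(234,284)))
E
```

```text
[ 0.501  -0.0351  0.0661] [0.5121 0.0215 0.0606] [ 0.4964 -0.0613  0.0658]
```

>>> {"fn": "jog_arm", "kwargs": {
  "targets": [0.4,0.001,0,0.025,0,0,0,0.4,0,0,0.02,0,0,0,0.4,0,0,0.015,0,0,0,0.4,0,0,0,0,0,0]
}}

```text
time: 2.55
eef_pos: [0.5011, -0.036, 0.0939]
orientation: [-0.002, 0.76, 0.65, -0.002]
ft_force: [-0.4, -0.2, -0.0]
opening: 0.0513
grasp_force: 0.0
```

>>> {"fn": "jog_arm", "kwargs": {
  "targets": [0.4,0,0.001,0.015,0,0,0,0.4,0,0,0.015,0,0,0,0.4,0,0,0.01,0,0,0,0.4,0,0,0,0,0,0,0.8,0,0,0,0,0,0,1,0,0,0,0,0,0,1,0,0,0,0,0,0,1,0,0,0,0,0,0,1,0,0,0,0,0,0,1,0,0,0,0,0,0],
  "force": 40
}}

```text
time: 3.55
eef_pos: [0.5052, -0.036, 0.0573]
orientation: [0.001, 0.759, 0.651, 0.0]
ft_force: [-0.9, -0.7, 6.1]
opening: 0.0178
grasp_force: 39.1
```

>>> {"fn": "jog_arm", "kwargs": {
  "targets": [1,0,0,-0.005,0,0,0,1,0,0,-0.015,0,0,0,1,0,0,-0.03,0,0,0,1,0,0,-0.03,0,0,0,1,0,0,-0.01,0,0,0,1,0,0,0,0,0,0,1,0,0,0,0,0,0]
}}

```text
time: 4.25
eef_pos: [0.5037, -0.0362, 0.1452]
orientation: [-0.001, 0.759, 0.651, -0.001]
ft_force: [-0.7, 0.4, -1.1]
opening: 0.0175
grasp_force: 39.2
```

```bash
python3 - <<'E'
from h import *
s=env.read_state();print(s["opening"],s["grasp_force"],s["eef_pos"],s["ft_force"])
rel([.52,-.215,.15],-.151)
import cv2
im=env.capture("scene"); cv2.imwrite("pics/s2.png",cv2.resize(im[140:230,250:370,::-1],(800,600),interpolation=cv2.INTER_CUBIC))
E
```

```text
0.017491523166228384 39.218310006544925 [ 0.5037 -0.0362  0.1452] [-0.661   0.3596 -1.0577]
t 4.25 shift now [-0.1741  0.0436 -0.0048] turn [-0.0019  0.0004 -0.0031] shift after [-0.1743  0.043  -0.0048]
```

View pics/s2.png

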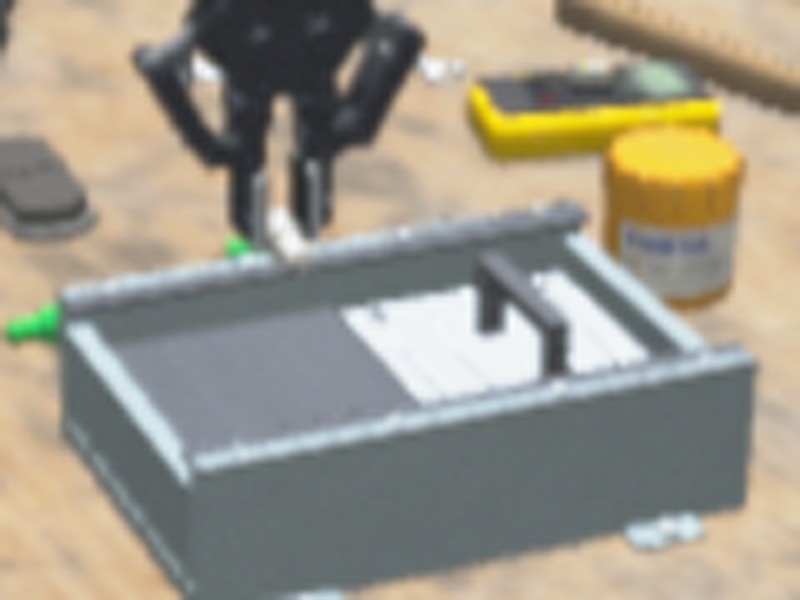

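The plug is held near level at the fingertips, at (288,235), and the deck is clear.

>>> {"fn": "jog_arm", "kwargs": {
  "targets": [1,-0.025,0.006,0,0,0,0,1,-0.035,0.009,0,0,0,0,1,-0.035,0.009,0,0,0,0,1,-0.035,0.009,0,0,0,0,1,-0.03,0.007,0,0,0,0,1,-0.014,0.003,0,0,0,0,1,0,0,0.02,0,0,0,1,0,0,0.03,0,0,0,1,0,0,0.03,0,0,0,1,0,0,0.02,0,0,0,1,0,0,0.015,0,0,0,1,0,0,0.01,0,0,0,1,0,0,0,0,0,0,1,0,0,0,0,0,0]
}}

```text
time: 5.7
eef_pos: [0.521, -0.2144, 0.0219]
orientation: [0.0, 0.759, 0.651, 0.0]
ft_force: [0.0, 0.4, -0.5]
opening: 0.0177
grasp_force: 39.2
```

>>> {"fn": "jog_arm", "kwargs": {
  "targets": [1,0,0,0.007,0,0,0,1,0,0,0.005,0,0,0,1,0,0,0.002,0,0,0,1,0,0,0,0,0,0]
}}

```text
time: 6.1
eef_pos: [0.5203, -0.2146, 0.0075]
orientation: [0.0, 0.759, 0.651, -0.0]
ft_force: [-0.7, 0.8, 1.1]
opening: 0.0179
grasp_force: 39.3
```

>>> {"fn": "jog_arm", "kwargs": {
  "targets": [1,0,0,0.002,0,0,0,1,0,0,0,0,0,0,1,0,0,0,0,0,0]
}}

```text
time: 6.4
eef_pos: [0.5204, -0.2147, 0.0072]
orientation: [0.0, 0.759, 0.651, -0.0]
ft_force: [-4.9, 0.3, 11.9]
opening: 0.0178
grasp_force: 40.1
```

>>> {"fn": "jog_arm", "kwargs": {
  "targets": [0.7,0,0,-0.001,0,0,0,0.6,0,0,0,0,0,0,0.5,0,0,0,0,0,0,0.5,0,0,0,0,0,0,0.5,0,0,-0.02,0,0,0,0.5,0,0,-0.04,0,0,0,0.5,0,0,-0.045,0,0,0,0.5,0,0,-0.04,0,0,0,0.5,0,0,0,0,0,0]
}}

```text
time: 7.3
eef_pos: [0.5251, -0.2155, 0.1578]
orientation: [0.006, 0.759, 0.651, 0.003]
ft_force: [0.7, 0.2, 0.1]
opening: 0.0425
grasp_force: 0.0
```

```bash
python3 - <<'E'
from h import *
print(env.read_state()["opening"])
rel([.6405,-.0312,.15],3.018-np.pi)
E
```

```text
0.04248743734539955
t 7.3 shift now [0.1999 0.0857 0.0084] turn [ 0.0132  0.003  -0.0303] shift after [0.1971 0.0918 0.0078]
```

>>> {"fn": "jog_arm", "kwargs": {
  "targets": [0.5,0.025,0.011,0,0,0,-0.028,0.5,0.035,0.016,0,0,0,0,0.5,0.04,0.019,0,0,0,0,0.5,0.04,0.019,0,0,0,0,0.5,0.035,0.016,0,0,0,0,0.5,0.022,0.011,0,0,0,0,0.5,0,0,0,0,0,0,0.5,0,0,0,0,0,0]
}}

```text
time: 8.1
eef_pos: [0.6365, -0.0308, 0.1501]
orientation: [-0.0, 0.75, 0.662, -0.001]
ft_force: [0.5, -0.1, -1.2]
opening: 0.0428
grasp_force: 0.0
```

```bash
python3 - <<'E'
from h import *
rel([.6405,-.0312,.065],3.018-np.pi)
import cv2
im=env.capture("scene"); cv2.imwrite("pics/s3.png",cv2.resize(im[150:285,250:430,::-1],(800,600),interpolation=cv2.INTER_CUBIC))
E
```

```text
t 8.1 shift now [0.0002 0.0042 0.0851] turn [-0.0019  0.0008 -0.0009] shift after [0.0001 0.004  0.0851]
```

View pics/s3.png

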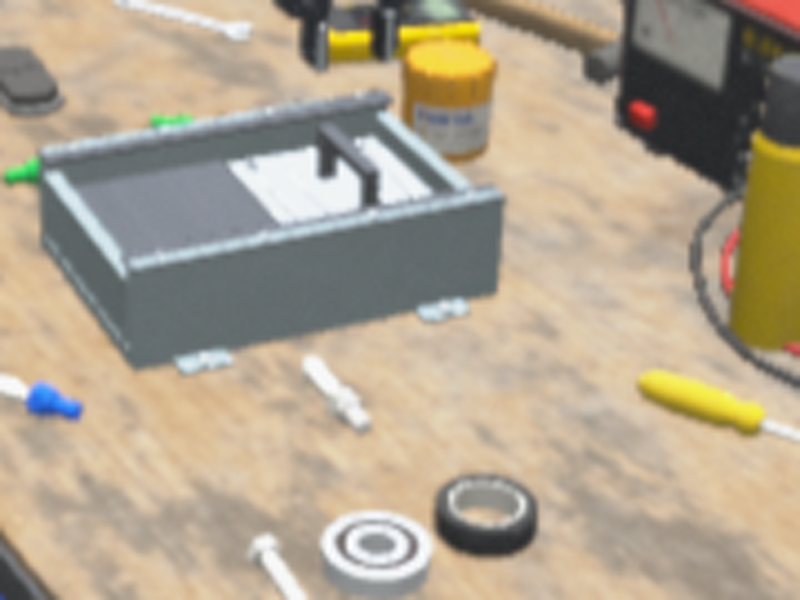

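The plug lies on the bench beside the box, at (340,395), clear of everything. Now I go down to the handle.

>>> {"fn": "jog_arm", "kwargs": {
  "targets": [0.5,0,0.004,0.02,0,0,0,0.5,0,0,0.025,0,0,0,0.5,0,0,0.02,0,0,0,0.5,0,0,0.015,0,0,0,0.5,0,0,0.004,0,0,0,0.5,0,0,0,0,0,0,0.8,0,0,0,0,0,0,1,0,0,0,0,0,0,1,0,0,0,0,0,0,1,0,0,0,0,0,0,1,0,0,0,0,0,0,1,0,0,0,0,0,0],
  "force": 70
}}

```text
time: 9.35
eef_pos: [0.641, -0.0314, 0.0688]
orientation: [0.0, 0.75, 0.661, 0.0]
ft_force: [-3.2, 0.6, 6.0]
opening: 0.0103
grasp_force: 71.0
```

>>> {"fn": "jog_arm", "kwargs": {
  "targets": [1,0,0,-0.005,0,0,0,1,0,0,-0.005,0,0,0,1,0,0,-0.005,0,0,0,1,0,0,-0.004,0,0,0,1,0,0,0,0,0,0,1,0,0,0,0,0,0,1,0,0,0,0,0,0]
}}

```text
time: 10.05
eef_pos: [0.6407, -0.0316, 0.0859]
orientation: [-0.0, 0.75, 0.661, -0.0]
ft_force: [-0.2, -0.4, -5.8]
opening: 0.0106
grasp_force: 69.5
```

>>> {"fn": "jog_arm", "kwargs": {
  "targets": [1,0,-0.006,0,0,0,0,1,0,-0.012,0,0,0,0,1,0,-0.016,0,0,0,0,1,0,-0.016,0,0,0,0,1,0,-0.016,0,0,0,0,1,0,-0.016,0,0,0,0,1,0,-0.016,0,0,0,0,1,0,-0.012,0,0,0,0,1,0,-0.01,0,0,0,0,1,0,-0.006,0,0,0,0,1,0,0,0,0,0,0,1,0,0,0,0,0,0]
}}

```text
time: 11.25
eef_pos: [0.5167, -0.0159, 0.0865]
orientation: [0.0, 0.75, 0.661, 0.0]
ft_force: [0.9, -0.0, -6.0]
opening: 0.0102
grasp_force: 69.4
```

```bash
python3 - <<'E'
from h import *
rel([.578-.0625,-.0233+.0078,.078],3.018-np.pi)
print(env.read_state()["ft_force"])
E
```

```text
t 11.25 shift now [ 0.0002 -0.0012  0.0085] turn [ 0.0014 -0.0001 -0.0024] shift after [ 0.0002 -0.0012  0.0085]
[ 0.9149 -0.0415 -6.0009]
```

>>> {"fn": "jog_arm", "kwargs": {
  "targets": [1,0,-0.001,0.003,0,0,0,1,0,0,0.003,0,0,0,1,0,0,0.001,0,0,0,1,0,0,0,0,0,0,1,0,0,0,0,0,0]
}}

```text
time: 11.75
eef_pos: [0.5151, -0.0156, 0.0792]
orientation: [-0.0, 0.75, 0.661, 0.0]
ft_force: [0.3, 0.5, -5.5]
opening: 0.0102
grasp_force: 69.5
```

>>> {"fn": "jog_arm", "kwargs": {
  "targets": [1,0,0,0.001,0,0,0,1,0,0,0.001,0,0,0,1,0,0,0,0,0,0,1,0,0,0,0,0,0]
}}

```text
time: 12.15
eef_pos: [0.5153, -0.0156, 0.0788]
orientation: [0.001, 0.75, 0.661, 0.0]
ft_force: [-4.4, -0.3, 5.4]
opening: 0.0101
grasp_force: 71.0
```

>>> {"fn": "jog_arm", "kwargs": {
  "targets": [0.8,0,0,-0.001,0,0,0,0.6,0,0,0,0,0,0,0.5,0,0,0,0,0,0,0.5,0,0,-0.015,0,0,0,0.5,0,0,-0.03,0,0,0,0.5,0,0,-0.03,0,0,0,0.3,0,0,-0.02,0,0,0.131,0,0,0,0,0,0,0.131,0,0,0,0,0,0,0.131,0,0,0,0,0,0,0.131,0,0,0,0,0,0,0.131,0,0,0,0,0,0,0.131,0,0,0,0,0,0,0.131,0,0,0,0,0,0,0.131,0,0,0,0,0,0,0.131,0,0,0,0,0,0,0.131,0,0,0,0,0,0,0.131,0,0,0,0,0,0,0.13]
}}

```text
time: 13.95
eef_pos: [0.5153, -0.0155, 0.1733]
orientation: [-0.0, 0.998, -0.066, 0.0]
ft_force: [-0.5, 0.4, 0.5]
opening: 0.0858
grasp_force: 0.0
```

```bash
python3 - <<'E'
from h import *
rel([.4518,-.3552,.1],-1.694);print(env.read_state()["opening"])
E
```

```text
t 13.95 shift now [-0.0185  0.3451  0.0732] turn [-0.0002 -0.0006 -0.008 ] shift after [-0.0212  0.3449  0.0733]
0.08576913789250955
```

>>> {"fn": "jog_arm", "kwargs": {
  "targets": [0,-0.002,0.025,0,0,0,-0.008,0,-0.002,0.04,0,0,0,0,0,-0.003,0.045,0,0,0,0,0,-0.003,0.045,0,0,0,0,0,-0.003,0.045,0,0,0,0,0,-0.003,0.045,0.015,0,0,0,0,-0.002,0.045,0.025,0,0,0,0,-0.002,0.035,0.025,0,0,0,0,-0.001,0.02,0.008,0,0,0,0,0,0,0,0,0,0,0,0,0,0,0,0,0]
}}

```text
time: 15.05
eef_pos: [0.454, -0.3538, 0.101]
orientation: [-0.001, 0.998, -0.059, 0.0]
ft_force: [0.1, 0.3, 0.5]
opening: 0.0854
grasp_force: 0.0
```

```bash
python3 - <<'E'
from h import *
rel([.4518,-.3552,-.002],-1.694)
E
```

```text
t 15.05 shift now [-0.002   0.0017  0.103 ] turn [-0.0011 -0.0004  0.0048] shift after [-0.002   0.0016  0.103 ]
```

>>> {"fn": "jog_arm", "kwargs": {
  "targets": [0,-0.002,0.0015,0.02,0,0,0.005,0,0,0,0.03,0,0,0,0,0,0,0.025,0,0,0,0,0,0,0.015,0,0,0,0,0,0,0.009,0,0,0,0,0,0,0.003,0,0,0,0,0,0,0,0,0,0,0,0,0,0,0,0,0]
}}

```text
time: 15.85
eef_pos: [0.4525, -0.3559, 0.0003]
orientation: [0.001, 0.998, -0.061, 0.001]
ft_force: [0.2, 0.6, 1.1]
opening: 0.0854
grasp_force: 0.0
```

>>> {"fn": "jog_arm", "kwargs": {
  "targets": [0.15,0,0,0,0,0,0,0.25,0,0,0,0,0,0,0.4,0,0,0,0,0,0,0.5,0,0,0,0,0,0,0.5,0,0,0,0,0,0,0.5,0,0,0,0,0,0],
  "force": 50
}}

```text
time: 16.45
eef_pos: [0.4518, -0.3561, 0.0002]
orientation: [0.0, 0.998, -0.062, 0.001]
ft_force: [-1.2, 0.2, 5.6]
opening: 0.06
grasp_force: 53.8
```

>>> {"fn": "jog_arm", "kwargs": {
  "targets": [0.5,0,0,-0.005,0,0,0,0.5,0,0,-0.02,0,0,0,0.5,0,0,-0.035,0,0,0,0.5,0,0,-0.04,0,0,0,0.5,0,0,-0.04,0,0,0,0.5,0,0,-0.015,0,0,0,0.5,0,0,0,0,0,0,0.5,0,0,0,0,0,0]
}}

```text
time: 17.25
eef_pos: [0.4505, -0.3551, 0.1529]
orientation: [-0.001, 0.998, -0.062, -0.001]
ft_force: [0.3, 1.1, -2.8]
opening: 0.0602
grasp_force: 54.6
```

```bash
python3 - <<'E'
from h import *
rel([.6405,-.0312,.155],-1.694)
import cv2
im=env.capture("scene"); cv2.imwrite("pics/s4.png",cv2.resize(im[150:285,250:430,::-1],(800,600),interpolation=cv2.INTER_CUBIC))
E
```

```text
t 17.25 shift now [ 0.1488 -0.3448 -0.002 ] turn [-0.001   0.0019 -0.    ] shift after [ 0.1488 -0.3448 -0.0021]
```

View pics/s4.png

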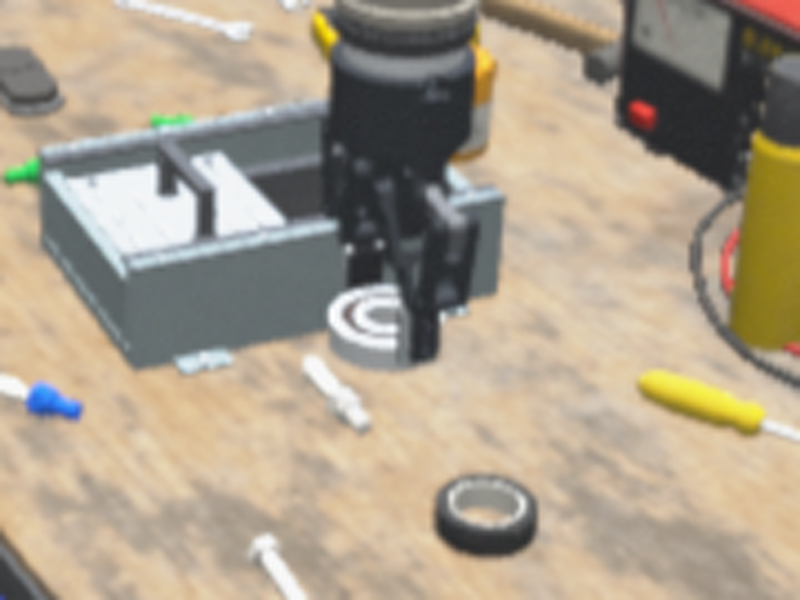

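The bearing is gripped and level at (385,320), the hatch is parked on the deck, and the tape and bolt have not moved.

>>> {"fn": "jog_arm", "kwargs": {
  "targets": [0.5,0.006,-0.014,0,0,0,0,0.5,0.012,-0.028,0,0,0,0,0.5,0.016,-0.038,0,0,0,0,0.5,0.018,-0.042,0,0,0,0,0.5,0.018,-0.042,0,0,0,0,0.5,0.018,-0.042,0,0,0,0,0.5,0.018,-0.042,0,0,0,0,0.5,0.017,-0.039,0,0,0,0,0.5,0.013,-0.03,0,0,0,0,0.5,0.009,-0.02,0,0,0,0,0.5,0.004,-0.008,0,0,0,0,0.5,0,0,0,0,0,0,0.5,0,0,0,0,0,0]
}}

```text
time: 18.6
eef_pos: [0.6406, -0.0332, 0.1531]
orientation: [0.001, 0.998, -0.062, -0.001]
ft_force: [0.1, -0.2, -2.2]
opening: 0.0596
grasp_force: 54.6
```

```bash
python3 - <<'E'
from h import *
rel([.6405,-.0312,.014],-1.694)
E
```

```text
t 18.6 shift now [-0.0001 -0.0022  0.1391] turn [ 0.0019  0.002  -0.0014] shift after [-0.0004 -0.002   0.1391]
```

>>> {"fn": "jog_arm", "kwargs": {
  "targets": [0.5,0,-0.002,0.015,0,0,0,0.5,0,0,0.025,0,0,0,0.5,0,0,0.025,0,0,0,0.5,0,0,0.025,0,0,0,0.5,0,0,0.02,0,0,0,0.5,0,0,0.012,0,0,0,0.5,0,0,0.007,0,0,0,0.5,0,0,0.003,0,0,0,0.5,0,0,0,0,0,0,0.5,0,0,0,0,0,0]
}}

```text
time: 19.6
eef_pos: [0.6427, -0.0296, 0.0232]
orientation: [-0.0, 0.998, -0.062, 0.001]
ft_force: [0.7, 0.1, -1.2]
opening: 0.0598
grasp_force: 54.6
```

>>> {"fn": "jog_arm", "kwargs": {
  "targets": [0.5,0,0,0.004,0,0,0,0.5,0,0,0.002,0,0,0,0.5,0,0,0.002,0,0,0,0.5,0,0,0,0,0,0,0.5,0,0,0,0,0,0]
}}

```text
time: 20.1
eef_pos: [0.6418, -0.0295, 0.0143]
orientation: [0.0, 0.998, -0.061, 0.0]
ft_force: [-1.8, -0.1, 1.3]
opening: 0.0596
grasp_force: 54.8
```

>>> {"fn": "jog_arm", "kwargs": {
  "targets": [0.5,0,0,0.001,0,0,0,0.5,0,0,0.0005,0,0,0,0.5,0,0,0,0,0,0,0.5,0,0,0,0,0,0]
}}

```text
time: 20.5
eef_pos: [0.6419, -0.0295, 0.0142]
orientation: [0.0, 0.998, -0.062, 0.0]
ft_force: [-4.1, 0.3, 8.5]
opening: 0.0598
grasp_force: 55.5
```

>>> {"fn": "jog_arm", "kwargs": {
  "targets": [0.22,0,0,-0.001,0,0,0,0.15,0,0,0,0,0,0,0.05,0,0,0,0,0,0,0.05,0,0,0,0,0,0,0.05,0,0,-0.01,0,0,0,0.05,0,0,-0.02,0,0,0,0.05,0,0,-0.03,0,0,0,0.05,0,0,-0.04,0,0,0,0.05,0,0,-0.04,0,0,0,0.05,0,0,-0.015,0,0,0,0.05,0,0,0,0,0,0]
}}

```text
time: 21.6
eef_pos: [0.6445, -0.028, 0.1735]
orientation: [-0.001, 0.998, -0.061, 0.005]
ft_force: [0.1, -0.4, 0.4]
opening: 0.0813
grasp_force: 0.0
```

```bash
python3 - <<'E'
from h import *
rel([.5153,-.0156,.16],3.018-np.pi)
import cv2
im=env.capture("scene");im2=env.capture("top"); 
a=cv2.resize(im[140:275,250:350,::-1],(400,540),interpolation=cv2.INTER_CUBIC)
b=cv2.resize(im2[108:243,225:325,::-1],(400,540),interpolation=cv2.INTER_CUBIC)
cv2.imwrite("pics/s5.png",cv2.hconcat([a,b]))
E
```

```text
t 21.6 shift now [-0.1299  0.0034  0.0123] turn [ 0.005 -0.009 -1.569] shift after [-0.0036 -0.1298  0.0135]
```

View pics/s5.png

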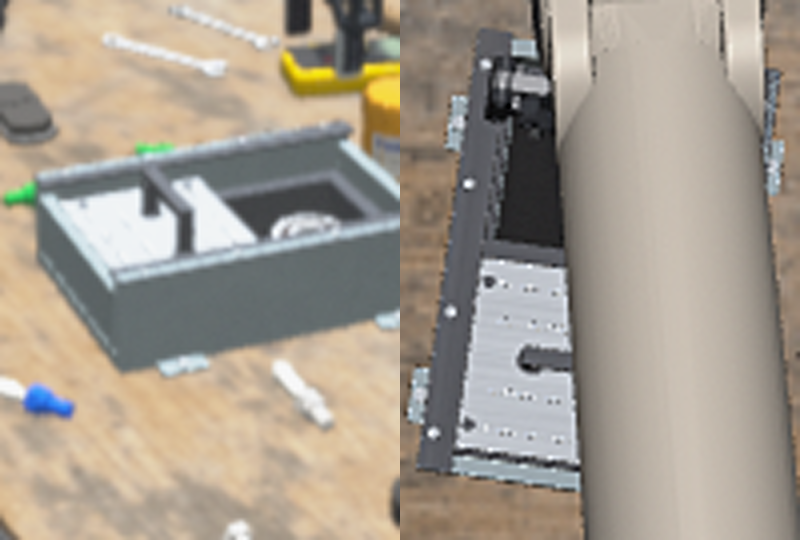

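The bearing lies flat in the well at (305,228), and the hatch is parked against the end of the deck.

>>> {"fn": "jog_arm", "kwargs": {
  "targets": [0.3,-0.02,0,0,0,0,0,0.5,-0.03,0.001,0,0,0,0,0.5,-0.03,0.001,0,0,0,0,0.5,-0.03,0.001,0,0,0,0,0.5,-0.018,0,0,0,0,0,0.5,0,0,0,0,0,-0.131,0.5,0,0,0,0,0,-0.131,0.5,0,0,0,0,0,-0.131,0.5,0,0,0,0,0,-0.131,0.5,0,0,0,0,0,-0.131,0.5,0,0,0,0,0,-0.131,0.5,0,0,0,0,0,-0.131,0.5,0,0,0,0,0,-0.131,0.5,0,0,0,0,0,-0.131,0.5,0,0,0,0,0,-0.131,0.5,0,0,0,0,0,-0.131,0.5,0,0,0,0,0,-0.129,0.5,0,0,0,0,0,0,0.5,0,0,0,0,0,0]
}}

```text
time: 23.6
eef_pos: [0.5133, -0.0167, 0.1672]
orientation: [-0.001, 0.75, 0.661, -0.001]
ft_force: [-0.2, 0.8, 0.3]
opening: 0.0429
grasp_force: 0.0
```

```bash
python3 - <<'E'
from h import *
rel([.5153,-.0156,.078],3.018-np.pi);print(env.read_state()["opening"])
E
```

```text
t 23.6 shift now [0.0013 0.0021 0.0892] turn [-0.003  -0.0002 -0.0028] shift after [0.0014 0.0018 0.0892]
0.042894287850722794
```

>>> {"fn": "jog_arm", "kwargs": {
  "targets": [0.5,0.001,0.002,0.02,0,0,-0.003,0.5,0,0,0.025,0,0,0,0.5,0,0,0.022,0,0,0,0.5,0,0,0.015,0,0,0,0.5,0,0,0.006,0,0,0,0.5,0,0,0,0,0,0,0.8,0,0,0,0,0,0,1,0,0,0,0,0,0,1,0,0,0,0,0,0,1,0,0,0,0,0,0,1,0,0,0,0,0,0,1,0,0,0,0,0,0],
  "force": 70
}}

```text
time: 24.8
eef_pos: [0.5166, -0.0159, 0.0817]
orientation: [0.0, 0.749, 0.663, 0.0]
ft_force: [-3.0, 0.2, 6.3]
opening: 0.0102
grasp_force: 71.0
```

Gripped. I lift about 8 mm, then slide the hatch back 126 mm (tool +y).

>>> {"fn": "jog_arm", "kwargs": {
  "targets": [1,0,0,-0.004,0,0,0,1,0,0,-0.004,0,0,0,1,0,0,-0.001,0,0,0,1,0,0,0,0,0,0,1,0,0.006,0,0,0,0,1,0,0.012,0,0,0,0,1,0,0.016,0,0,0,0,1,0,0.016,0,0,0,0,1,0,0.016,0,0,0,0,1,0,0.016,0,0,0,0,1,0,0.016,0,0,0,0,1,0,0.012,0,0,0,0,1,0,0.01,0,0,0,0,1,0,0.005,0,0,0,0,1,0,0,0,0,0,0,1,0,0,0,0,0,0]
}}

```text
time: 26.4
eef_pos: [0.6401, -0.0311, 0.089]
orientation: [-0.0, 0.748, 0.663, -0.0]
ft_force: [0.0, 0.1, -6.2]
opening: 0.0101
grasp_force: 69.4
```

```bash
python3 - <<'E'
from h import *
rel([.6408,-.0315,.0715],3.018-np.pi);s=env.read_state();print(s["ft_force"],s["opening"])
E
```

```text
t 26.4 shift now [-0.0003  0.0007  0.0175] turn [-0.0011  0.      0.0028] shift after [-0.0003  0.0007  0.0175]
[ 0.0399  0.1417 -6.1928] 0.010140791561750523
```

>>> {"fn": "jog_arm", "kwargs": {
  "targets": [1,0,0.0005,0.004,0,0,0.003,1,0,0,0.004,0,0,0,1,0,0,0.004,0,0,0,1,0,0,0.003,0,0,0,1,0,0,0.002,0,0,0,1,0,0,0,0,0,0,1,0,0,0,0,0,0]
}}

```text
time: 27.1
eef_pos: [0.6412, -0.0312, 0.0726]
orientation: [0.0, 0.75, 0.662, 0.0]
ft_force: [-0.1, 0.8, -5.5]
opening: 0.01
grasp_force: 69.4
```

>>> {"fn": "jog_arm", "kwargs": {
  "targets": [1,0,0,0.001,0,0,0,1,0,0,0.001,0,0,0,1,0,0,0.001,0,0,0,1,0,0,0,0,0,0,1,0,0,0,0,0,0]
}}

```text
time: 27.6
eef_pos: [0.6415, -0.0312, 0.0717]
orientation: [0.001, 0.75, 0.662, 0.0]
ft_force: [-3.6, -1.2, 4.7]
opening: 0.0104
grasp_force: 70.9
```

It settled 10 mm lower than on the deck, so it is seated. I release, retreat and check.

>>> {"fn": "jog_arm", "kwargs": {
  "targets": [0.8,0,0,-0.001,0,0,0,0.6,0,0,0,0,0,0,0.5,0,0,0,0,0,0,0.5,0,0,0,0,0,0,0.5,0,0,-0.015,0,0,0,0.5,0,0,-0.03,0,0,0,0.5,0,0,-0.04,0,0,0,0.5,0,0,-0.04,0,0,0,0.5,-0.03,0,-0.03,0,0,0,0.5,-0.04,0,0,0,0,0,0.5,-0.04,0,0,0,0,0,0.5,-0.045,0,0,0,0,0,0.5,-0.045,0,0,0,0,0,0.5,-0.045,0,0,0,0,0,0.5,-0.04,0,0,0,0,0,0.5,-0.02,0,0,0,0,0,0.5,0,0,0,0,0,0,0.5,0,0,0,0,0,0]
}}

```text
time: 29.4
eef_pos: [0.6042, -0.3317, 0.2259]
orientation: [-0.001, 0.749, 0.663, 0.001]
ft_force: [0.2, 0.3, 0.0]
opening: 0.0431
grasp_force: 0.0
```

```bash
python3 - <<'E'
from h import *
import cv2
im=env.capture("scene");im2=env.capture("top"); 
a=cv2.resize(im[120:285,240:400,::-1],(400,412),interpolation=cv2.INTER_CUBIC)
b=cv2.resize(im2[108:273,225:385,::-1],(400,412),interpolation=cv2.INTER_CUBIC)
cv2.imwrite("pics/s6.png",cv2.hconcat([a,b]));print(env.read_state()["time"])
E
```

```text
29.5
```

View pics/s6.png

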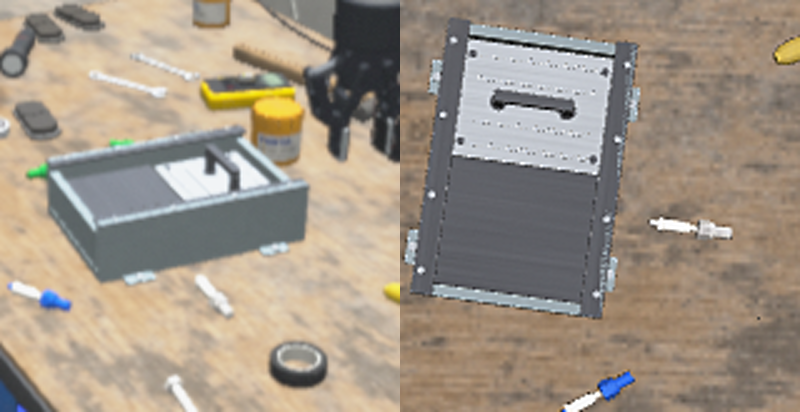

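The hatch is shut flush, as in the first picture; the plug lies on the bench beside the box and nothing else has moved.

```bash
python3 -c "
from bench import env
print(env.job_done())"
```

```text
the job is handed in; nothing more can be done
None
```

The large bearing lies flat in the well with the hatch shut flush over it, the spark plug is on the bench beside the box, nothing else in view has moved, and the job was handed in at about 29.5 s; no verdict came back.

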